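# Extend the spice rack to its next hole and stand the tin in the new bay

## Task

Make room in the extendable spice rack for the small food tin. First move whatever is standing in the way of the rack's left end board to a free spot on the worktop, clear of where the board will come; then press the black spring button flush and slide the sleeve out to the left until the button snaps up in the very next hole, no further. Stand the tin upright on the floor of the bay that has opened next to the end board, let go, and knock nothing over: the three jars stay standing in the rack, and the cup, the timer and the lemon stay where they are.

Things in the scene. Friction and masses are not known exactly. Their poses are not given: they have to be found in the camera images.
- rack: fixed half of the extendable spice rack, immovable; origin on the worktop, x to its back, y the way it extends (robot's left), z up. Mm: y -126 (dark end board, 88 high) to 90; dark metal slatted floor 11 high, x -45 to 61; back rail at x 62, 45 high. Along the front, at x -62, a tube with a metal sleeve over it, 28 wide, flat top 42 high, y -92 to 121 as found, part of the moving half
- end_board (a point): middle of the upper edge of the outer face of the left end board, a dark wooden board of the moving half, 9 mm thick (inner face at y 121 mm of the rack as found), 147 mm wide (x -79 to 68 mm of the rack), 88 mm high, reaching down to the worktop; it travels 70 mm along the rack's +y
- extension (a joint): how far the moving half (sleeve, lower slatted floor, left end board) is out along the rack's +y: 0 as found (button in the sleeve's first hole), 0.070 m in the next hole, 0.140 m in the third. Friction 1.5 N (3 N with the button under the sleeve); stays where it is left; locked with 2 mm play each way while the button stands up in a hole
- button (a joint): travel of the spring detent button: 0 m standing up in a hole, 0.009 pressed flush with the sleeve's top, about 0.012 while under the sleeve between two holes, 0.0135 at its stop. Spring force 2 N standing, 4.3 N flush
- button_top (a point): top centre of the black round button, 14 mm across, top bevelled over 4 mm. It sits in the fixed tube (rack x -62, y 70 mm) and stands 9 mm out of an 18 mm hole in the sleeve's top; pressed straight down. Held flush, its bevel lets the sleeve slide over it (about 6 to 10 N along the tube); once under the sleeve it need not be held and springs up by itself in the next hole
- thumb_stop (a point): top middle of the near face of the thumb stop, a rib on the sleeve 22 mm wide, 6 mm thick, 10 mm high, 11 mm beyond the first hole's centre on the side to which the rack extends. A fingertip that holds the button flush can push the sleeve along by this face. The holes 70 and 140 mm further back have the same ribs
- bay (a point): on the floor of the moving half, middle of the new bay: where the tin's underside belongs. Moves with the extension. When extended, the bay is 100 mm long between the fixed floor's edge (4 mm step up) and the end board, 100 mm deep between sleeve and back rail, floor 7 mm above the worktop; before that it lies mostly under the fixed floor
- tin: small round food tin with a printed paper label, ring-pull lid, 58 mm across, 72 mm tall, 0.18 kg, standing on the worktop at one of three places round the rack, sometimes the one in the way. Origin: centre of its underside
- shaker: salt shaker, clear with a grey domed top, 44 mm across, 90 mm tall (34 mm across above 74 mm), 0.1 kg, standing at one of the three places. Origin: centre of its underside
- herb_jar: spice jar with green contents and label and a pale cap, 44 mm across, 105 mm tall, 0.11 kg, standing at one of the three places, not in the rack. Origin: centre of its underside
- jar_a: clear spice jar with a coloured screw cap, 45 mm across, 106 mm tall, one of three standing in the rack; must stay. Origin: centre of its underside
- jar_b: clear spice jar with a coloured screw cap, 45 mm across, 106 mm tall, one of three standing in the rack; must stay. Origin: centre of its underside
- jar_c: clear spice jar with a coloured screw cap, 45 mm across, 106 mm tall, one of three standing in the rack; must stay. Origin: centre of its underside
- mug: small white cup with a blue-green band, 61 mm across, 85 mm with its handle, 51 mm tall, at the front right; must stay. Origin: centre of its underside
- timer: round wind-up kitchen timer, 65 mm across, 43 mm tall, at the back left; must stay. Origin: centre of its underside. (Near it, bottles, canister and utensil crock stand fixed along the back, over 0.72 m ahead of the robot; a wall cabinet hangs 0.51 m above the worktop at world x over 0.58 m, its knob 0.02 m nearer, and y under 0.06 m: keep the wrist off it)
- lemon: lemon, 76 x 56 x 55 mm, to the right of the rack; must stay. Origin: centre of its underside

How it is judged:
On the way, in this order (a step that is already met when the one before it is completed fails the run):
1. the thing in the way stands on the worktop clear of the end board's path, the rack not yet extended (value of joint extension below 0.005 m and height (world z) of tin between -0.006 and 0.008 m and angle between each of tin, shaker, herb_jar's own z axis and vertical below 0.1 rad and (x of tin in the frame of rack above 0.094 m or x of tin in the frame of rack below -0.094 m or y of tin in the frame of rack above 0.229 m or y of tin in the frame of rack below -0.15 m) and height (world z) of shaker between -0.006 and 0.008 m and (x of shaker in the frame of rack above 0.094 m or x of shaker in the frame of rack below -0.094 m or y of shaker in the frame of rack above 0.229 m or y of shaker in the frame of rack below -0.15 m) and height (world z) of herb_jar between -0.006 and 0.008 m and (x of herb_jar in the frame of rack above 0.094 m or x of herb_jar in the frame of rack below -0.094 m or y of herb_jar in the frame of rack above 0.229 m or y of herb_jar in the frame of rack below -0.15 m)), for 0.2 s.
2. the sleeve has been slid out to the next hole and the button has snapped up in it (value of joint extension between 0.0665 and 0.0735 m and value of joint button below 0.002 m), for 0.2 s.
At the end, for the whole second after the job is handed in: Extension out 70 mm (+/-3.5), button up within 2 mm; tin upright, still, on the new bay's floor within 24 mm of its middle each way; shaker and loose jar upright, still, on the worktop, over 94 mm from the rack's long axis, or along it over 229 mm left or 150 right; 3 jars upright in the fixed half (all of step 2 and x of tin in the frame of bay between -0.026 and 0.026 m and y of tin in the frame of bay between -0.024 and 0.024 m and z of tin in the frame of bay between -0.004 and 0.004 m and angle between tin's own z axis and vertical below 0.05 rad and linear speed of each of tin, shaker, herb_jar below 0.02 m/s and height (world z) of shaker between -0.006 and 0.008 m and angle between each of shaker, herb_jar, jar_a, jar_b, jar_c's own z axis and vertical below 0.1 rad and (x of shaker in the frame of rack above 0.094 m or x of shaker in the frame of rack below -0.094 m or y of shaker in the frame of rack above 0.229 m or y of shaker in the frame of rack below -0.15 m) and height (world z) of herb_jar between -0.006 and 0.008 m and (x of herb_jar in the frame of rack above 0.094 m or x of herb_jar in the frame of rack below -0.094 m or y of herb_jar in the frame of rack above 0.229 m or y of herb_jar in the frame of rack below -0.15 m) and z of each of jar_a, jar_b, jar_c in the frame of rack above 0.006 m and y of each of jar_a, jar_b, jar_c in the frame of rack below 0.075 m); the robot touches nothing.
It fails at once if the tin, the salt shaker or a spice jar is knocked over (angle between any of tin, shaker, herb_jar, jar_a, jar_b, jar_c's own z axis and vertical above 0.6 rad).
It fails at once if the cup, the timer or the lemon is shifted by more than 30 mm (distance of any of mug, timer, lemon from where it was at the start of the episode above 0.03 m).
It also fails if it takes over 64 s, if anything falls off the work surface, if the arm or the gripper's body presses on something with over 40 N, if the wrist force passes 120 N, or if a joint passes its speed limit or range.

## Robot

A 6-joint arm with a two-finger parallel gripper is mounted at the origin on a cart in front of the work surface, level with it; the furniture and walls round the work are solid. World frame = base frame: x ahead of the robot, y to its left, z up, the work surface at z = 0. Lengths are in m, angles in rad, forces in N, time in s.
With the tool pointing down it reaches from about 0.35 to 0.775 m from the base axis. Payload 7.3 kg.
Tool frame: the origin (TCP) lies at the centre of the arm's flange, where the gripper is bolted on; the fingertips stand 178 mm ahead of it and the grasp point (between the pads) lies 159 mm ahead of it; z points along the fingers, y is the line along which they close (so a half turn about z gives the same grasp; the last joint's range is limited). The gripper opens to 92 mm and grips with 3 to 60 N. Pads are 19 mm wide; open, the fingers measure 130 mm over their backs; the gripper's body (75 mm by 190 mm) begins 47 mm behind the grasp point.
Start: joints at [1.022, 0.342, 1.524, -0, 1.275, -0.146], TCP at [0.206, 0.483, 0.405] pointing down, gripper open.
Joint ranges: [-2.53, 2.53], [-0.77, 2.02], [0.04, 2.7], [-1, 4.14], [0.28, 2.66], [-3.11, 3.11]. Speed limits (rad/s): [2.57, 2.57, 3.14, 3.14, 3.14, 3.14].

## Interface

Orientations are given as [roll, pitch, yaw] about the fixed x, y, z axes, in that order (R = Rz(yaw) Ry(pitch) Rx(roll)).
In Python, from cell import robot gives the robot as it stands.
- The arm moves only by the shell command python3 drive.py FILE [OPENING] [FORCE], which reads ROWS from the file FILE. ROWS is a JSON object whose key "rows" holds a list of rows, 1 to 8 of them, each of 6 numbers: dx, dy, dz in m, then a rotation vector rx, ry, rz in rad; each row shifts and turns the commanded pose from where the row before left it, along the tool's axes as they then stand; what a row does not reach is not made up. A row lasts 1/12 s, in which the tool goes at most 0.0417 m and 0.125 rad, less where a joint would pass 70% of its speed; a pose out of reach is approached as far as the arm can. OPENING is the finger opening in m, set as the command begins (- or left out keeps the last). The fingers move at their own pace and stop on an object; FORCE is the grip in N (left out, the last holds). Time passes only in rows, so rows that do not move let the fingers close. It prints the time, the measured TCP pose, the force, the opening and the grip force at its end. Input that does not fit is refused with a message, and nothing moves.
- robot.observe(): the state, without advancing time (a new reading comes with each control period).
- robot.read_camera(name): name is "scene" or "top" or "wrist"; returns a dict with "image" (480x640x3 uint8, red, green, blue), "fx", "fy", "cx", "cy" (pixels), "pose" (4x4, takes a point from camera to world coordinates). Camera axes: x right, y down, z forward; pixel columns grow to the right and rows downward; lengths in m; the calibration is good to about 2 mm. A picture is of the moment at which its call begins. There is no depth.
- robot.hand_in(): hands the job in; it is judged then, once.
The state is a dict: "time": time; "qpos": joint angles; "qvel": joint speeds; "joint_efforts": joint torques, N m; "tool_pos": TCP position; "tool_rot": TCP orientation; "contact_force": force on the tool from outside, world axes, zero at the start; "torque": the same for the moment, N m; "opening": finger opening in m; "grip_force": force on a finger pad.
Only numpy, scipy, OpenCV 4.12 (cv2) and the standard library are available. Lean on these libraries where they do the work, as an engineer would, in place of code of your own. Each camera call takes 0.05 s, during which the arm holds its last target. There are 200 camera calls.

## Working session

There is one attempt and no reset: what is moved stays moved. The work goes in short steps, Python scripts to look and compute and a shell command to move; the robot and the scene stay as the last step left them, time stands still between calls to the robot, and variables do not carry over. Pictures are saved under pics/ and viewed, at most 10 in all, crops included, and the job is handed in when it is done.

```bash
ls; mkdir -p pics
python3 - <<'E'
from cell import robot
import cv2,numpy as np
for n in ("scene","top"):
    c=robot.read_camera(n); cv2.imwrite(f"pics/{n}0.png",c["image"][:,:,::-1])
    print(n,c["fx"],c["fy"],c["cx"],c["cy"],np.round(c["pose"],4).tolist())
s=robot.observe();print(s)
E
```

```text
cell.py
drive.py
pics
scene 467.3413213486686 467.3413213486686 320.5762880545963 243.54198837298836 [[-0.9546, 0.2329, -0.1857, 0.8027], [0.2977, 0.7649, -0.5712, 0.7114], [0.009, -0.6005, -0.7996, 1.0812], [0.0, 0.0, 0.0, 1.0]]
top 438.21296774717484 438.21296774717484 314.24556654720186 239.27915273979843 [[-0.012, -0.9939, 0.1096, 0.4842], [-0.9999, 0.0129, 0.0073, 0.0372], [-0.0087, -0.1095, -0.994, 0.9621], [0.0, 0.0, 0.0, 1.0]]
{'time': 0.1, 'qpos': array([ 1.02199501e+00,  3.42649896e-01,  1.52489688e+00, -5.23179753e-06,
        1.27538051e+00, -1.45987297e-01]), 'qvel': array([-0.00045211, -0.00033386, -0.00209057,  0.00084654,  0.00049618,
        0.00027482]), 'joint_efforts': array([ 2.47099793e-03, -4.32006991e+01, -2.44694299e+01,  7.20273843e-02,
        5.26801986e-02, -4.51194580e-05]), 'tool_pos': array([0.20572014, 0.48289526, 0.40412452]), 'tool_rot': array([-3.14027149e+00, -1.89198117e-04,  2.73878003e+00]), 'contact_force': array([ 0.60101247, -0.65637213, -0.14408184]), 'torque': array([ 0.00827206,  0.02440147, -0.03478213]), 'grip_force': 0.0, 'opening': 0.09213473909640874}
```

View pics/top0.png

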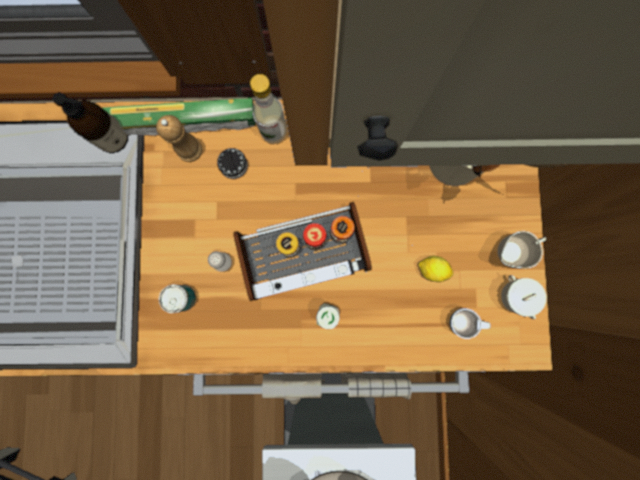

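View pics/scene0.png

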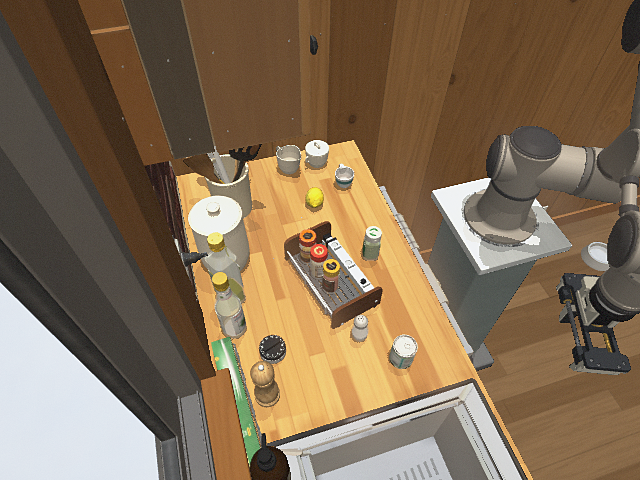

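The shaker at top (220,262) stands left of the rack's left board (247,265), in its way. The tin is at (177,298), the herb jar at (328,317), and the button at about (277,287). I'll zoom in to measure.

```bash
cat > h.py <<'E'
import numpy as np,cv2
from cell import robot
def cam(n):
    c=robot.read_camera(n); c["name"]=n; return c
def ray(c,u,v):
    d=c["pose"][:3,:3]@np.array([(u-c["cx"])/c["fx"],(v-c["cy"])/c["fy"],1]); return c["pose"][:3,3],d/np.linalg.norm(d)
def plane(c,u,v,z):
    o,d=ray(c,u,v); return o+d*(z-o[2])/d[2]
def tri(*a):
    A=np.zeros((3,3));b=np.zeros(3);R=[ray(*x) for x in a]
    for o,d in R:
        P=np.eye(3)-np.outer(d,d);A+=P;b+=P@o
    p=np.linalg.solve(A,b); return p,[round(float(np.linalg.norm(np.cross(p-o,d))),4) for o,d in R]
def proj(c,p):
    q=c["pose"][:3,:3].T@(np.asarray(p)-c["pose"][:3,3]); return np.array([c["fx"]*q[0]/q[2]+c["cx"],c["fy"]*q[1]/q[2]+c["cy"]])
E
python3 - <<'E'
from h import *
a=cv2.imread("pics/top0.png")[200:350,150:390]; cv2.imwrite("pics/top0z.png",cv2.resize(a,None,fx=3.333,fy=3.333,interpolation=cv2.INTER_CUBIC))
a=cv2.imread("pics/scene0.png")[215:375,270:430]; cv2.imwrite("pics/scene0z.png",cv2.resize(a,(600,600),interpolation=cv2.INTER_CUBIC))
E
```

```text
(no output)
```

View pics/top0z.png

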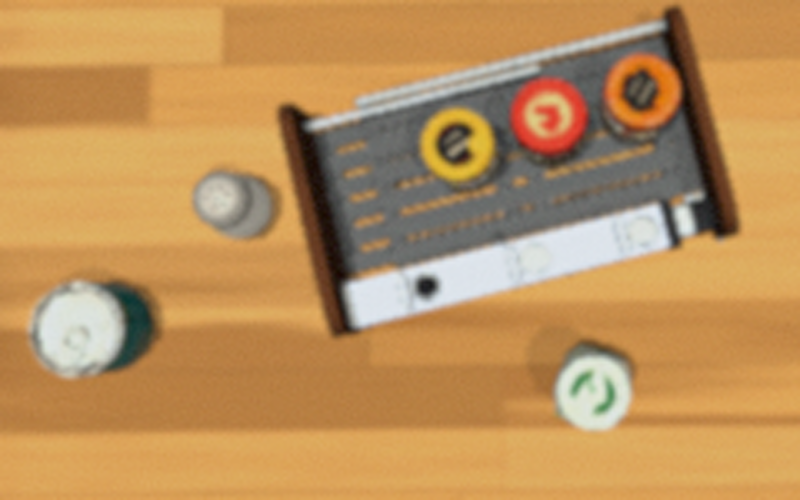

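View pics/scene0z.png

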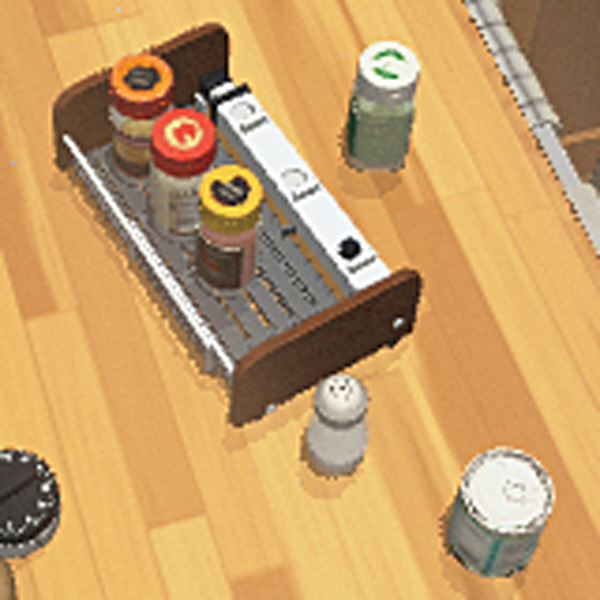

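Crops: the button is at top (278.1,285.8) and scene (363.1,281.4), the shaker's dome at (215.4,259.4) and (360.9,319), and the tin lid at (173.4,299) and (405.2,345.7). The shaker is the blocker.

Run:
```python
from h import *
T=cam("top");S=cam("scene")
z=lambda u,v:(150+u/3.3333,200+v/3.3333); s=lambda u,v:(270+u/3.75,215+v/3.75)
def blackblob(c,u,v,r,thr):
    g=cv2.cvtColor(c["image"],cv2.COLOR_RGB2GRAY).astype(float);ys,xs=np.mgrid[int(v)-r:int(v)+r+1,int(u)-r:int(u)+r+1];w=np.clip(thr-g[ys,xs],0,None)
    return (w*xs).sum()/w.sum(),(w*ys).sum()/w.sum()
bt=blackblob(T,*z(427,286),4,120);bs=blackblob(S,*s(349,249),3,100);print(bt,z(427,286),bs,s(349,249))
B,e=tri((T,*bt),(S,*bs));print("button",B,e,"at z.051 top/scene",plane(T,*bt,.049),plane(S,*bs,.049))
L=[plane(T,*z(*p),.042) for p in((427,286),(536,260),(641,232))];print("holes",L)
for n,p,q in(("board L back",(288,108),(233,372)),("board L front",(342,330),(416,285)),):
    print(n,tri((T,*z(*p)),(S,*s(*q))), plane(T,*z(*p),.088))
pts={k:plane(T,*z(*p),.085) for k,p in dict(Lb=(288,108),Lf=(338,330),Rb=(675,12),Rf=(728,230)).items()}
print(pts)
for a,b in(("Lb","Rb"),("Lf","Rf")):
    d=pts[a]-pts[b];print("yaw",np.arctan2(-d[0],d[1]),np.linalg.norm(d))
for a,b in(("Lf","Lb"),("Rf","Rb")):
    d=pts[b]-pts[a];print("yaw",np.arctan2(d[1],d[0]),np.linalg.norm(d))
for n,p,q,h in(("shaker",(218,198),(341,390),.088),("tin",(80,330),(507,490),.072),("herb",(593,393),(388,68),.105),("yel",(458,147),(231,190),.117)):
    print(n,tri((T,*z(*p)),(S,*s(*q))),plane(T,*z(*p),h),plane(S,*s(*q),h))
print("mug,lemon,timer",plane(T,466,322,.03),plane(T,436,268,.03),plane(T,232,163,.03))
```

```text
(np.float64(277.4884038199181), np.float64(285.45975443383355)) (278.1012810128101, 285.8008580085801) (np.float64(362.8977777777778), np.float64(281.04126984126987)) (363.06666666666666, 281.4)
button [0.49099058 0.12104199 0.04446842] [0.0016, 0.0016] at z.051 top/scene [0.48953361 0.12128862 0.049     ] [0.49379324 0.12299598 0.049     ]
holes [array([0.48884996, 0.12065394, 0.042     ]), array([0.50425282, 0.05214522, 0.042     ]), array([ 0.52098152, -0.01405277,  0.042     ])]
board L back (array([0.60184285, 0.20265447, 0.06799916]), [0.003, 0.003]) [0.59655057 0.20017611 0.088     ]
board L front (array([0.4631062 , 0.170972  , 0.06006494]), [0.0006, 0.0006]) [0.46324379 0.16706984 0.088     ]
{'Lb': array([0.59693607, 0.20073552, 0.085     ]), 'Lf': array([0.46319991, 0.16990205, 0.085     ]), 'Rb': array([ 0.65277805, -0.03490085,  0.085     ]), 'Rf': array([ 0.5198153 , -0.06376084,  0.085     ])}
yaw 0.2326910059385358 0.24216281080829566
yaw 0.23771403731861263 0.24042388652787347
yaw 0.22659499443587755 0.13724454326617588
yaw 0.21373779416616948 0.13605877860308635
shaker (array([0.54444107, 0.2421731 , 0.0836073 ]), [0.0016, 0.0016]) [0.54265579 0.24184645 0.088     ] [0.54708291 0.24358337 0.088     ]
tin (array([0.46566145, 0.32955307, 0.06664956]), [0.0011, 0.0011]) [0.46473439 0.32831642 0.072     ] [0.46853047 0.33117683 0.072     ]
herb (array([0.42695678, 0.01812467, 0.09853933]), [0.0018, 0.0018]) [0.42579382 0.01898849 0.105     ] [0.43104889 0.02202458 0.105     ]
yel (array([0.57060418, 0.09506333, 0.11344499]), [0.0018, 0.0018]) [0.56865902 0.09556593 0.117     ] [0.57300523 0.09650769 0.117     ]
mug,lemon,timer [ 0.40892944 -0.27103219  0.03      ] [ 0.52239093 -0.21325754  0.03      ] [0.75700611 0.22176265 0.03      ]
```

```bash
cat > d.py <<'E'
import sys
from h import *
from scipy.spatial.transform import Rotation as R
s=robot.observe(); t=[float(x) for x in sys.argv[1:]]
M=R.from_euler("xyz",s["tool_rot"]); 
print("delta tool",np.round(M.inv().apply(np.array(t[:3])-s["tool_pos"]),4))
if len(t)>3: print("rotvec tool",np.round((M.inv()*R.from_euler("xyz",[np.pi,0,t[3]])).as_rotvec(),4))
E
echo '{"rows": [[0, 0, 0.01, 0, 0, 0.1172], [0, 0, 0.01, 0, 0, 0.1172], [0, 0, 0.01, 0, 0, 0.1172], [0, 0, 0.01, 0, 0, 0.1172], [0, 0, 0.01, 0, 0, 0.1172], [0, 0, 0.01, 0, 0, 0.1172], [0, 0, 0.01, 0, 0, 0.1172], [0, 0, 0.01, 0, 0, 0.1172]]}' > path.dat && python3 drive.py path.dat 0.092 12; python3 d.py 0.545 0.2425 0.30 1.80
```

```text
time: 0.87
tool_pos: [0.2057, 0.4829, 0.3241]
tool_rot: [-3.141, 0.0, 1.795]
contact_force: [0.2, -0.3, 0.1]
opening: 0.0918
grip_force: 0.0
delta tool [-0.3099  0.2772  0.0241]
rotvec tool [-0.0002  0.0002 -0.0046]
```

```bash
echo '{"rows": [[-0.0258, 0.0231, 0.002, 0, 0, 0], [-0.0258, 0.0231, 0.002, 0, 0, 0], [-0.0258, 0.0231, 0.002, 0, 0, 0], [-0.0258, 0.0231, 0.002, 0, 0, 0], [-0.0258, 0.0231, 0.002, 0, 0, 0], [-0.0258, 0.0231, 0.002, 0, 0, 0], [-0.0258, 0.0231, 0.002, 0, 0, 0], [-0.0258, 0.0231, 0.002, 0, 0, 0]]}' > path.dat && python3 drive.py path.dat >/dev/null; echo '{"rows": [[-0.0258, 0.0231, 0.002, 0, 0, 0], [-0.0258, 0.0231, 0.002, 0, 0, 0], [-0.0258, 0.0231, 0.002, 0, 0, 0], [-0.0258, 0.0231, 0.002, 0, 0, 0], [0, 0, 0, 0, 0, 0]]}' > path.dat && python3 drive.py path.dat; python3 d.py 0.545 0.2425 0.209 1.80
python3 - <<'E'
from h import *
c=cam("wrist");cv2.imwrite("pics/w1.png",c["image"][:,:,::-1]);print(c["fx"],c["cx"],c["cy"],np.round(c["pose"],4).tolist());print(proj(c,[.545,.2425,.088]),proj(c,[.4915,.122,.05]))
E
```

```text
time: 1.95
tool_pos: [0.5505, 0.241, 0.3]
tool_rot: [3.139, 0.002, 1.797]
contact_force: [-0.0, -1.0, 0.3]
opening: 0.0919
grip_force: 0.0
delta tool [ 0.0028 -0.0053  0.091 ]
rotvec tool [ 0.0022  0.0016 -0.0034]
367.23587161526274 314.7752951176979 242.7937884880703 [[0.9742, 0.2181, 0.0576, 0.5353], [0.2255, -0.9443, -0.2397, 0.3045], [0.0021, 0.2466, -0.9691, 0.2789], [0.0, 0.0, 0.0, 1.0]]
[305.80399849 267.7522664 ] [197.14056313 391.27235727]
```

View pics/w1.png

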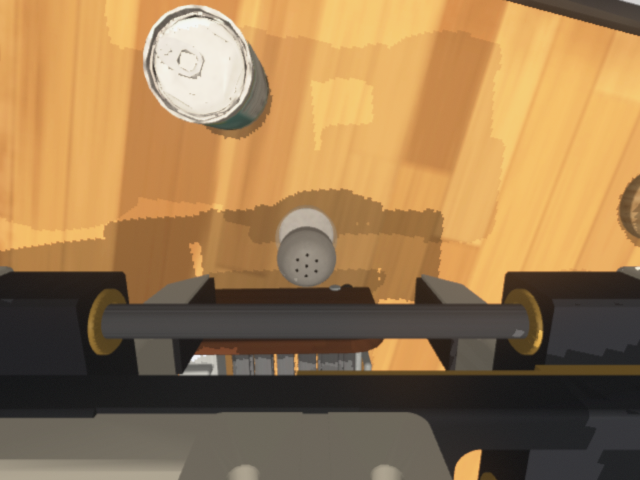

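The dome is at about (307,258), with its hole pattern at (307,263). That is within 2.5 mm of the projection, so I'll descend and grasp.

```bash
python3 - <<'E'
from h import *
c=cam("wrist"); 
print("tin",plane(c,198,65,.072),"shaker",plane(c,307,263,.089))
E
echo '{"rows": [[0.0048, -0.005, 0.021, 0, 0, 0], [0, 0, 0.022, 0, 0, 0], [0, 0, 0.022, 0, 0, 0], [0, 0, 0.021, 0, 0, 0], [0, 0, 0, 0, 0, 0]]}' > path.dat && python3 drive.py path.dat >/dev/null
echo '{"rows": [[0, 0, 0, 0, 0, 0], [0, 0, 0, 0, 0, 0], [0, 0, 0, 0, 0, 0], [0, 0, 0, 0, 0, 0], [0, 0, 0, 0, 0, 0], [0, 0, 0, 0, 0, 0], [0, 0, 0, 0, 0, 0]]}' > path.dat && python3 drive.py path.dat 0.03 12
```

```text
tin [0.46453296 0.33394911 0.072     ] shaker [0.54237532 0.24737275 0.089     ]
time: 3.05
tool_pos: [0.5405, 0.2484, 0.2152]
tool_rot: [3.141, -0.0, 1.801]
contact_force: [0.8, -0.3, -0.3]
opening: 0.0495
grip_force: 0.0
```

```bash
echo '{"rows": [[0, 0, 0, 0, 0, 0], [0, 0, 0, 0, 0, 0], [0, 0, 0, 0, 0, 0], [0, 0, 0, 0, 0, 0]]}' > path.dat && python3 drive.py path.dat; echo '{"rows": [[0, 0, -0.02, 0, 0, 0], [0, 0, -0.025, 0, 0, 0], [0, 0, -0.025, 0, 0, 0], [0, 0, 0, 0, 0, 0]]}' > path.dat && python3 drive.py path.dat; python3 d.py 0.60 0.352 0.284 1.80
```

```text
time: 3.38
tool_pos: [0.5407, 0.2485, 0.215]
tool_rot: [3.14, -0.0, 1.801]
contact_force: [1.2, 1.4, 1.8]
opening: 0.0388
grip_force: 12.0
time: 3.72
tool_pos: [0.5414, 0.2488, 0.2893]
tool_rot: [3.134, -0.001, 1.801]
contact_force: [1.3, -0.8, -0.2]
opening: 0.0386
grip_force: 11.8
delta tool [0.0871 0.0806 0.0059]
rotvec tool [ 0.0073 -0.0006  0.0012]
```

```bash
echo '{"rows": [[0.0145, 0.0134, 0, 0, 0, 0], [0.0145, 0.0134, 0, 0, 0, 0], [0.0145, 0.0134, 0, 0, 0, 0], [0.0145, 0.0134, 0, 0, 0, 0], [0.0145, 0.0134, 0, 0, 0, 0], [0.0145, 0.0134, 0, 0, 0, 0], [0, 0, 0, 0, 0, 0], [0, 0, 0, 0, 0, 0]]}' > path.dat && python3 drive.py path.dat; echo '{"rows": [[0, 0, 0.015, 0, 0, 0], [0, 0, 0.02, 0, 0, 0], [0, 0, 0.02, 0, 0, 0], [0, 0, 0.01, 0, 0, 0], [0, 0, 0.004, 0, 0, 0], [0, 0, 0, 0, 0, 0], [0, 0, 0, 0, 0, 0]]}' > path.dat && python3 drive.py path.dat
```

```text
time: 4.38
tool_pos: [0.5985, 0.3519, 0.283]
tool_rot: [-3.139, 0.001, 1.802]
contact_force: [-0.1, 0.8, -1.6]
opening: 0.0388
grip_force: 11.8
time: 4.97
tool_pos: [0.5988, 0.3511, 0.2161]
tool_rot: [3.141, 0.0, 1.801]
contact_force: [-0.4, 0.2, -2.3]
opening: 0.0392
grip_force: 11.8
```

```bash
echo '{"rows": [[0, 0, 0.0012, 0, 0, 0], [0, 0, 0, 0, 0, 0], [0, 0, 0, 0, 0, 0]]}' > path.dat && python3 drive.py path.dat; echo '{"rows": [[0, 0, 0, 0, 0, 0], [0, 0, 0, 0, 0, 0], [0, 0, 0, 0, 0, 0], [0, 0, 0, 0, 0, 0]]}' > path.dat && python3 drive.py path.dat 0.085; echo '{"rows": [[0, 0, -0.015, 0, 0, 0], [0, 0, -0.03, 0, 0, 0], [0, 0, -0.035, 0, 0, 0], [0, 0, -0.02, 0, 0, 0], [0, 0, 0, 0, 0, 0], [0, 0, 0, 0, 0, 0]]}' > path.dat && python3 drive.py path.dat 0; python3 d.py 0.46 0.20 0.29 0.23
python3 - <<'E'
from h import *
c=cam("top");cv2.imwrite("pics/t2.png",cv2.resize(c["image"][180:360,130:370,::-1],None,fx=3.2,fy=3.2,interpolation=cv2.INTER_CUBIC))
E
```

```text
time: 5.22
tool_pos: [0.5989, 0.3514, 0.2149]
tool_rot: [3.141, -0.0, 1.801]
contact_force: [0.3, 0.9, 0.7]
opening: 0.0392
grip_force: 11.9
time: 5.55
tool_pos: [0.5988, 0.3515, 0.2146]
tool_rot: [3.141, -0.0, 1.801]
contact_force: [0.5, 0.3, 0.7]
opening: 0.061
grip_force: 0.0
time: 6.05
tool_pos: [0.5989, 0.3515, 0.3161]
tool_rot: [3.139, -0.001, 1.801]
contact_force: [-0.0, -0.9, -0.7]
opening: 0.0305
grip_force: 0.0
delta tool [-0.1158 -0.1699  0.0255]
rotvec tool [ 0.0019 -0.0029  1.5712]
```

View pics/t2.png

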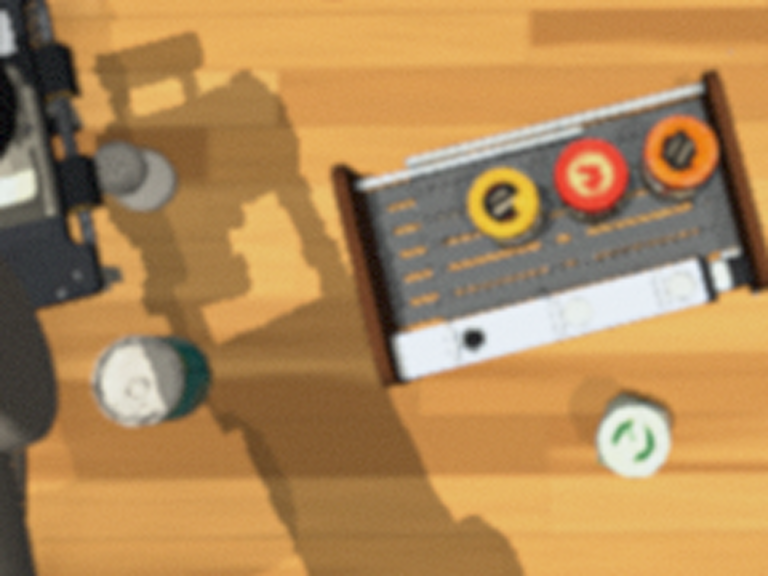

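The shaker stands at crop (135,175), clear. Next I go to the button.

```bash
echo '{"rows": [[-0.0248, -0.0255, 0.002, 0, 0, 0], [-0.0248, -0.0255, 0.002, 0, 0, 0], [-0.0248, -0.0255, 0.002, 0, 0, 0], [-0.0248, -0.0255, 0.002, 0, 0, 0], [-0.0248, -0.0255, 0.002, 0, 0, 0], [-0.0248, -0.0255, 0.002, 0, 0, 0], [-0.0248, -0.0255, 0.002, 0, 0, 0], [-0.0248, -0.0255, 0.002, 0, 0, 0]]}' > path.dat && python3 drive.py path.dat 0 5 >/dev/null; echo '{"rows": [[0, 0, 0, 0, 0, 0.1208], [0, 0, 0, 0, 0, 0.1208], [0, 0, 0, 0, 0, 0.1208], [0, 0, 0, 0, 0, 0.1208], [0, 0, 0, 0, 0, 0.1208], [0, 0, 0, 0, 0, 0.1208], [0, 0, 0, 0, 0, 0.1208]]}' > path.dat && python3 drive.py path.dat >/dev/null;  echo '{"rows": [[0, 0, 0, 0, 0, 0.1208], [0, 0, 0, 0, 0, 0.1208], [0, 0, 0, 0, 0, 0.1208], [0, 0, 0, 0, 0, 0.1208], [0, 0, 0, 0, 0, 0.1208], [0, 0, 0, 0, 0, 0.1208], [0, 0, 0, 0, 0, 0]]}' > path.dat && python3 drive.py path.dat
python3 - <<'E'
from h import *
c=cam("wrist");cv2.imwrite("pics/w3.png",c["image"][:,:,::-1]);print(proj(c,[.4915,.122,.05]))
s=robot.observe();print(s["tool_pos"],s["tool_rot"]);np.save("w3.npy",c["pose"])
E
```

```text
time: 7.93
tool_pos: [0.4449, 0.1117, 0.2971]
tool_rot: [-3.141, 0.003, 0.226]
contact_force: [-0.2, -0.1, 0.5]
opening: 0.0006
grip_force: 0.0
[315.22652267 177.60058632]
[0.44500865 0.11168779 0.2972664 ] [-3.14108594e+00  2.90247602e-03  2.33090678e-01]
```

View pics/w3.png

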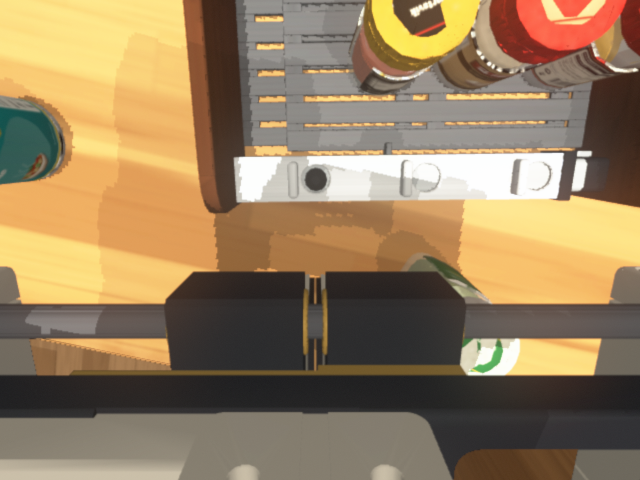

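The button is at (316,179), 1.5 px from the prediction, and the hole/rib at (426,178) and (540,176).

```bash
python3 - <<'E'
from h import *
c=cam("wrist");c["pose"]=np.load("w3.npy")
g=cv2.cvtColor(c["image"],cv2.COLOR_RGB2GRAY).astype(float)[164:194,300:332];w=np.clip(90-g,0,None);ys,xs=np.mgrid[164:194,300:332]
u,v=(w*xs).sum()/w.sum(),(w*ys).sum()/w.sum();B=plane(c,u,v,.051);print(u,v,B)
h3=plane(c,540,176,.042);h2=plane(c,426,178,.042);d=B-h3;print(h2,h3,np.arctan2(-d[0],d[1]),np.linalg.norm(d[:2]))
e1=plane(c,240,158,.042)-plane(c,560,152.5,.042);print(np.arctan2(-e1[0],e1[1]))
E
python3 d.py 0.4945 0.110 0.24 0.23
```

```text
315.82810962754746 179.5134223471539 [0.49054241 0.12140377 0.051     ]
[0.50642809 0.05395721 0.042     ] [ 0.52380302 -0.01536468  0.042     ] 0.23855830559905047 0.1407546708267012
0.24491673086249965
delta tool [0.0478 0.0132 0.0574]
rotvec tool [-0.0004  0.0024  0.0047]
```

```bash
echo '{"rows": [[0.0156, 0.0044, 0.01, 0, 0, -0.005], [0.0156, 0.0044, 0.01, 0, 0, 0], [0.0156, 0.0044, 0.017, 0, 0, 0], [0, 0, 0.018, 0, 0, 0], [0, 0, 0, 0, 0, 0], [0, 0, 0, 0, 0, 0]]}' > path.dat && python3 drive.py path.dat; echo '{"rows": [[0, 0, 0.006, 0, 0, 0], [0, 0, 0.005, 0, 0, 0], [0, 0, 0.003, 0, 0, 0], [0, 0, 0, 0, 0, 0]]}' > path.dat && python3 drive.py path.dat; echo '{"rows": [[0, 0, 0.003, 0, 0, 0], [0, 0, 0.002, 0, 0, 0], [0, 0, 0, 0, 0, 0]]}' > path.dat && python3 drive.py path.dat; python3 d.py 0.4935 0.1098 0.220 0.238
```

```text
time: 8.53
tool_pos: [0.4935, 0.1097, 0.2425]
tool_rot: [-3.141, 0.004, 0.238]
contact_force: [0.4, -0.3, 0.1]
opening: 0.0004
grip_force: 0.0
time: 8.87
tool_pos: [0.4938, 0.1098, 0.2293]
tool_rot: [-3.141, 0.0, 0.236]
contact_force: [0.3, -0.2, 1.0]
opening: 0.0007
grip_force: 0.0
time: 9.12
tool_pos: [0.494, 0.1098, 0.2243]
tool_rot: [-3.141, 0.0, 0.236]
contact_force: [-1.1, 0.8, -0.1]
opening: 0.0006
grip_force: 0.0
delta tool [-0.0004 -0.0002  0.0043]
rotvec tool [-0.0001  0.0003 -0.0021]
```

Run:
```python
from h import *
c=cam("scene");a=c["image"][215:315,310:430,::-1];b=cam("wrist")["image"][250:450,160:480,::-1]
a=cv2.resize(a,(600,500),interpolation=cv2.INTER_CUBIC);cv2.imwrite("pics/s4.png",a);print(proj(c,[.494,.1098,.046]),proj(c,[.4907,.1215,.051]))
```

```text
[360.97707605 277.60312992] [363.87226524 279.8707121 ]
```

View pics/s4.png

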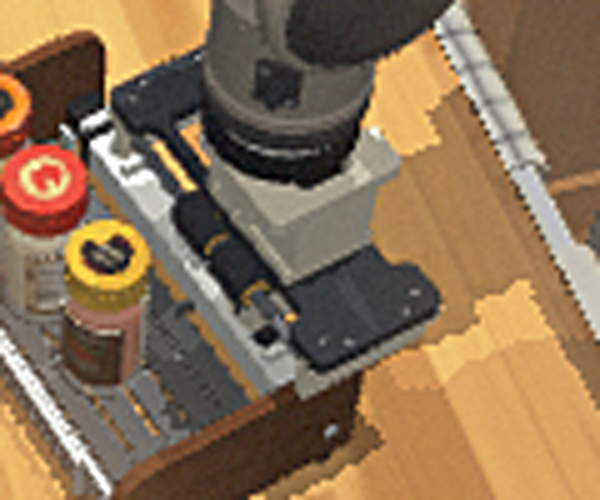

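The button is still up at crop (268,332), with the narrow fingertip beside it. I'll raise, shift 12 mm and press.

```bash
echo '{"rows": [[0, 0, -0.010, 0, 0, 0], [0, -0.006, 0, 0, 0, 0], [0, -0.006, 0, 0, 0, 0], [0, 0, 0.006, 0, 0, 0], [0, 0, 0.004, 0, 0, 0], [0, 0, 0, 0, 0, 0], [0, 0, 0, 0, 0, 0]]}' > path.dat && python3 drive.py path.dat; echo '{"rows": [[0, 0, 0.002, 0, 0, 0], [0, 0, 0.002, 0, 0, 0], [0, 0, 0, 0, 0, 0], [0, 0, 0, 0, 0, 0]]}' > path.dat && python3 drive.py path.dat; python3 d.py 0.4907 0.1215 0.220 0.238
```

```text
time: 9.8
tool_pos: [0.4914, 0.1217, 0.2243]
tool_rot: [-3.141, -0.0, 0.236]
contact_force: [-0.5, 2.8, 3.5]
opening: 0.0003
grip_force: 1.5
time: 10.13
tool_pos: [0.4914, 0.1213, 0.2212]
tool_rot: [3.141, -0.001, 0.236]
contact_force: [-1.3, 1.7, 10.2]
opening: 0.0006
grip_force: 4.5
delta tool [-0.0007 -0.0003  0.0012]
rotvec tool [ 0.0001 -0.001  -0.0023]
```

```bash
echo '{"rows": [[0, -0.003, 0, 0, 0, 0], [0, -0.003, 0, 0, 0, 0], [0, -0.003, 0, 0, 0, 0], [0, 0, 0, 0, 0, 0]]}' > path.dat && python3 drive.py path.dat; echo '{"rows": [[0, -0.003, 0, 0, 0, 0], [0, -0.003, 0, 0, 0, 0], [0, -0.003, 0, 0, 0, 0], [0, 0, 0, 0, 0, 0]]}' > path.dat && python3 drive.py path.dat
```

```text
time: 10.47
tool_pos: [0.4897, 0.1288, 0.2212]
tool_rot: [3.139, -0.001, 0.236]
contact_force: [-1.1, 0.3, 6.1]
opening: 0.0003
grip_force: 2.6
time: 10.8
tool_pos: [0.4874, 0.1384, 0.2211]
tool_rot: [3.14, -0.001, 0.236]
contact_force: [-0.7, -2.1, 7.7]
opening: 0.0003
grip_force: 3.6
```

```bash
echo '{"rows": [[0, -0.003, -0.002, 0, 0, 0], [0, -0.003, -0.001, 0, 0, 0], [0, -0.003, 0, 0, 0, 0], [0, 0, 0, 0, 0, 0]]}' > path.dat && python3 drive.py path.dat
python3 - <<'E'
from h import *
c=cam("scene");a=c["image"][215:315,310:430,::-1]
a=cv2.resize(a,(600,500),interpolation=cv2.INTER_CUBIC);cv2.imwrite("pics/s5.png",a);print(robot.observe()["contact_force"])
E
```

```text
time: 11.13
tool_pos: [0.485, 0.1476, 0.2235]
tool_rot: [3.141, 0.0, 0.236]
contact_force: [0.6, -2.5, 2.3]
opening: 0.0003
grip_force: 1.9
[ 0.4421796  -3.59845895  2.87659221]
```

View pics/s5.png

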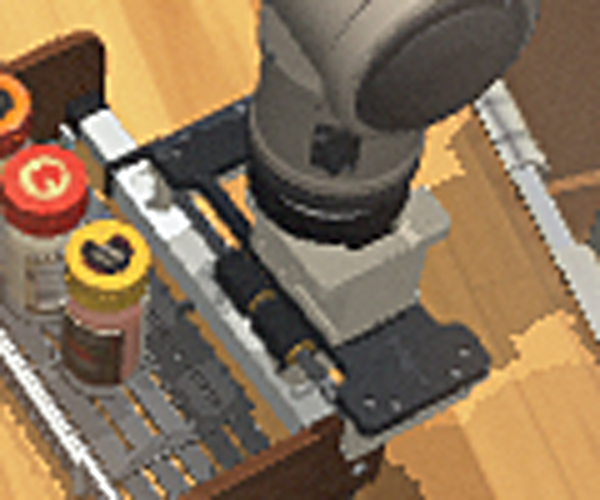

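```bash
echo '{"rows": [[0, -0.005, 0, 0, 0, 0], [0, -0.005, 0, 0, 0, 0], [0, -0.005, 0, 0, 0, 0], [0, -0.005, 0, 0, 0, 0], [0, -0.005, 0, 0, 0, 0], [0, -0.005, 0, 0, 0, 0], [0, -0.005, 0, 0, 0, 0], [0, 0, 0, 0, 0, 0]]}' > path.dat && python3 drive.py path.dat;echo '{"rows": [[0, -0.003, 0, 0, 0, 0], [0, -0.002, 0, 0, 0, 0], [0, -0.002, 0, 0, 0, 0], [0, 0, 0, 0, 0, 0]]}' > path.dat && python3 drive.py path.dat; echo '{"rows": [[0, -0.002, 0, 0, 0, 0], [0, 0, 0, 0, 0, 0]]}' > path.dat && python3 drive.py path.dat
```

```text
time: 11.85
tool_pos: [0.4766, 0.1821, 0.2235]
tool_rot: [-3.141, 0.0, 0.236]
contact_force: [0.3, -1.0, 2.1]
opening: 0.0006
grip_force: 0.9
time: 12.18
tool_pos: [0.4749, 0.1889, 0.2233]
tool_rot: [-3.141, 0.0, 0.236]
contact_force: [0.3, -0.6, 1.3]
opening: 0.0004
grip_force: 0.2
time: 12.35
tool_pos: [0.4745, 0.1907, 0.2234]
tool_rot: [-3.141, 0.0, 0.236]
contact_force: [-0.5, -0.7, -0.1]
opening: 0.0005
grip_force: 0.2
```

```bash
for i in 1 2 3 4; do echo '{"rows": [[0, -0.0015, 0, 0, 0, 0], [0, 0, 0, 0, 0, 0]]}' > path.dat && python3 drive.py path.dat | grep -E "tool_pos|force"; done
```

```text
tool_pos: [0.4742, 0.1921, 0.2234]
contact_force: [0.3, -0.9, -0.1]
grip_force: 0.2
tool_pos: [0.474, 0.1933, 0.2235]
contact_force: [-0.1, -2.5, 0.3]
grip_force: 1.0
tool_pos: [0.4738, 0.1942, 0.2236]
contact_force: [0.6, -6.9, 1.5]
grip_force: 3.0
tool_pos: [0.4737, 0.1949, 0.2236]
contact_force: [1.9, -12.8, 1.6]
grip_force: 5.0
```

The force has risen to 13 N against the lock, so it has snapped in. I'll back off and check for the button's black disc numerically.

```bash
echo '{"rows": [[0, 0.004, 0, 0, 0, 0], [0, 0.001, -0.01, 0, 0, 0], [-0.01, 0.01, -0.02, 0, 0, 0], [-0.02, 0.02, -0.025, 0, 0, 0], [-0.02, 0.02, -0.02, 0, 0, 0], [0, 0, 0, 0, 0, 0], [0, 0, 0, 0, 0, 0]]}' > path.dat && python3 drive.py path.dat
python3 - <<'E'
from h import *
c=cam("wrist");print(robot.observe()["tool_pos"])
def dark(c,p,r,t=90):
    u,v=proj(c,p).round().astype(int);g=cv2.cvtColor(c["image"],cv2.COLOR_RGB2GRAY)
    m=(g<t).astype(np.uint8);m[:v-r]=0;m[v+r:]=0;m[:,:u-r]=0;m[:,u+r:]=0
    n,l,st,ce=cv2.connectedComponentsWithStats(m);print((u,v),[(st[i,4],st[i,2:4].tolist(),plane(c,*ce[i],.051).round(4)) for i in range(1,n) if st[i,4]>20])
dark(c,[.4907,.1215,.051],20)
# board along the sleeve: grey profile along line x_r=-30, z=.088
ex=np.array([.9718,.2358,0]);ey=np.array([-.2358,.9718,0]);O=np.array([.4907,.1215,0])+.062*ex-.07*ey;print("O",O)
hsv=cv2.cvtColor(c["image"],cv2.COLOR_RGB2HSV)
for y in range(180,216,3):
    u,v=proj(c,O+ex*-.02+ey*y/1000+[0,0,.088]).round().astype(int); print(y,(u,v),c["image"][v,u] if 0<=u<640 and 0<=v<480 else None)
cv2.imwrite("pics/w6.png",c["image"][:,:,::-1])
E
```

```text
time: 13.6
tool_pos: [0.4374, 0.1308, 0.3003]
tool_rot: [-3.141, -0.004, 0.234]
contact_force: [-0.1, -0.4, 0.2]
opening: 0.0007
grip_force: 0.0
[0.43766392 0.13125306 0.29936827]
(np.int64(349), np.int64(177)) [(np.int32(356), [21, 21], array([0.4905, 0.1224, 0.051 ]))]
O [0.5674576 0.0680936 0.       ]
180 (np.int64(133), np.int64(95)) [44 28 17]
183 (np.int64(127), np.int64(96)) [45 27 18]
186 (np.int64(121), np.int64(96)) [46 28 18]
189 (np.int64(114), np.int64(96)) [44 27 18]
192 (np.int64(108), np.int64(96)) [53 32 20]
195 (np.int64(102), np.int64(96)) [116  69  44]
198 (np.int64(96), np.int64(96)) [112  67  39]
201 (np.int64(90), np.int64(96)) [148  98  56]
204 (np.int64(84), np.int64(96)) [235 175  99]
207 (np.int64(78), np.int64(96)) [233 170  95]
210 (np.int64(72), np.int64(96)) [185 130  74]
213 (np.int64(65), np.int64(96)) [136  95  56]
```

The button is up: a full 14 mm disc at its fixed place. The board edge is at 193–201 mm, so the extension is about 70 mm. Now the tin.

```bash
echo '{"rows": [[0.012, -0.0257, 0, 0, 0, 0], [0.012, -0.0257, 0, 0, 0, 0], [0.012, -0.0257, 0, 0, 0, 0], [0.012, -0.0257, 0, 0, 0, 0], [0.012, -0.0257, 0, 0, 0, 0], [0, 0, 0, 0, 0, -0.121], [0, 0, 0, 0, 0, -0.121], [0, 0, 0, 0, 0, -0.121]]}' > path.dat && python3 drive.py path.dat 0.09 20 >/dev/null; echo '{"rows": [[0, 0, 0, 0, 0, -0.121], [0, 0, 0, 0, 0, -0.121], [0, 0, 0, 0, 0, -0.121], [0, 0, 0, 0, 0, -0.121], [0, 0, 0, 0, 0, -0.121], [0, 0, 0, 0, 0, -0.121], [0, 0, 0, 0, 0, -0.121]]}' > path.dat && python3 drive.py path.dat >/dev/null; echo '{"rows": [[0, 0, 0, 0, 0, -0.121], [0, 0, 0, 0, 0, -0.121], [0, 0, 0, 0, 0, -0.121], [0, 0, 0, 0, 0, 0], [0, 0, 0, 0, 0, 0], [0, 0, 0, 0, 0, 0]]}' > path.dat && python3 drive.py path.dat
python3 - <<'E'
from h import *
c=cam("wrist");I=c["image"];cv2.imwrite("pics/w7.png",I[:,:,::-1])
hsv=cv2.cvtColor(I,cv2.COLOR_RGB2HSV);p=proj(c,[.466,.330,.072]);print(p)
m=((hsv[...,1]<45)&(hsv[...,2]>140)).astype(np.uint8);m=cv2.morphologyEx(m,cv2.MORPH_CLOSE,np.ones((7,7)));m=cv2.morphologyEx(m,cv2.MORPH_OPEN,np.ones((7,7)))
n,l,st,ce=cv2.connectedComponentsWithStats(m)
for i in range(1,n):
    if st[i,4]>1500: print(st[i].tolist(),ce[i],plane(c,*ce[i],.072))
k=l[int(p[1]),int(p[0])];cn,_=cv2.findContours((l==k).astype(np.uint8),0,2);e=cv2.fitEllipse(cv2.convexHull(max(cn,key=len)));print(k,e,plane(c,*e[0],.072))
E
python3 d.py 0.466 0.330 0.219 1.809
```

```text
time: 15.4
tool_pos: [0.4658, 0.2707, 0.2979]
tool_rot: [-3.141, -0.0, 1.806]
contact_force: [0.1, -0.1, 1.5]
opening: 0.09
grip_force: 0.0
[342.10715933 164.51275459]
[427, 0, 213, 61, 6961] [565.03936216  20.78408275] [0.55643208 0.42403882 0.072     ]
[85, 97, 33, 174, 2024] [103.33152174 185.04496047] [0.34025296 0.28820443 0.072     ]
[294, 107, 101, 104, 8357] [344.00083762 158.63252363] [0.46621156 0.33327193 0.072     ]
[503, 155, 53, 55, 2261] [528.62229102 181.357364  ] [0.56836204 0.34534177 0.072     ]
[562, 163, 65, 58, 2988] [593.64692102 192.09872825] [0.60567864 0.34827131 0.072     ]
[0, 460, 181, 20, 3153] [ 83.5144307  470.60418649] [0.34593662 0.09053906 0.072     ]
3 ((343.92181396484375, 158.77081298828125), (101.9643325805664, 104.77670288085938), 17.997941970825195) [0.46618837 0.33319087 0.072     ]
delta tool [0.0578 0.0141 0.0791]
rotvec tool [-0.0006 -0.0001 -0.0027]
```

Lid ellipse at (344,159), about 58 mm across, at (0.466,0.333), which matches. I'll grasp it.

```bash
echo '{"rows": [[0.015, 0.0037, 0, 0, 0, -0.0027], [0.015, 0.0037, 0, 0, 0, 0], [0.015, 0.0037, 0, 0, 0, 0], [0.0147, 0.0037, 0, 0, 0, 0], [0, 0, 0.02, 0, 0, 0], [0, 0, 0.025, 0, 0, 0], [0, 0, 0.024, 0, 0, 0], [0, 0, 0.01, 0, 0, 0]]}' > path.dat && python3 drive.py path.dat >/dev/null; echo '{"rows": [[0, 0, 0, 0, 0, 0], [0, 0, 0, 0, 0, 0], [0, 0, 0, 0, 0, 0], [0, 0, 0, 0, 0, 0], [0, 0, 0, 0, 0, 0], [0, 0, 0, 0, 0, 0], [0, 0, 0, 0, 0, 0], [0, 0, 0, 0, 0, 0]]}' > path.dat && python3 drive.py path.dat 0.045 20;  echo '{"rows": [[0, 0, 0, 0, 0, 0], [0, 0, 0, 0, 0, 0]]}' > path.dat && python3 drive.py path.dat
```

```text
time: 16.78
tool_pos: [0.4664, 0.3318, 0.2207]
tool_rot: [3.139, -0.001, 1.811]
contact_force: [0.5, -0.5, 7.0]
opening: 0.057
grip_force: 20.0
time: 16.95
tool_pos: [0.4664, 0.3318, 0.2207]
tool_rot: [3.139, -0.001, 1.811]
contact_force: [0.1, 0.5, 6.1]
opening: 0.0572
grip_force: 20.0
```

```bash
echo '{"rows": [[0, 0, -0.015, 0, 0, 0], [0, 0, -0.025, 0, 0, 0], [0, 0, -0.025, 0, 0, 0], [0, 0, -0.025, 0, 0, 0], [0, 0, -0.02, 0, 0, 0], [0, 0, 0, 0, 0, 0], [0, 0, 0, 0, 0, 0]]}' > path.dat && python3 drive.py path.dat; python3 d.py 0.5392 0.2063 0.33 1.809
```

```text
time: 17.53
tool_pos: [0.4659, 0.3316, 0.33]
tool_rot: [3.14, -0.0, 1.812]
contact_force: [-0.5, 0.1, -1.7]
opening: 0.057
grip_force: 20.0
delta tool [-0.1392  0.0413  0.    ]
rotvec tool [ 0.0016 -0.0005  0.0025]
```

```bash
echo '{"rows": [[-0.015, 0.005, 0, 0, 0, 0], [-0.021, 0.006, 0, 0, 0, 0], [-0.0225, 0.006, 0, 0, 0, 0], [-0.0225, 0.006, 0, 0, 0, 0], [-0.0225, 0.006, 0, 0, 0, 0], [-0.021, 0.006, 0, 0, 0, 0], [-0.0147, 0.0063, 0, 0, 0, 0.0025], [0, 0, 0, 0, 0, 0]]}' > path.dat && python3 drive.py path.dat >/dev/null; echo '{"rows": [[0, 0, 0, 0, 0, 0], [0, 0, 0.02, 0, 0, 0], [0, 0, 0.025, 0, 0, 0], [0, 0, 0.025, 0, 0, 0], [0, 0, 0.02, 0, 0, 0], [0, 0, 0.006, 0, 0, 0], [0, 0, 0, 0, 0, 0], [0, 0, 0, 0, 0, 0]]}' > path.dat && python3 drive.py path.dat; python3 d.py 0.5392 0.2063 0.2277 1.809
```

```text
time: 18.87
tool_pos: [0.5392, 0.2069, 0.2337]
tool_rot: [-3.141, -0.0, 1.81]
contact_force: [-0.1, 1.2, -0.7]
opening: 0.0569
grip_force: 20.0
delta tool [-0.0006 -0.0001  0.006 ]
rotvec tool [-0.0003 -0.0002  0.0008]
```

```bash
echo '{"rows": [[0, 0, 0.003, 0, 0, 0], [0, 0, 0.002, 0, 0, 0], [0, 0, 0, 0, 0, 0], [0, 0, 0, 0, 0, 0]]}' > path.dat && python3 drive.py path.dat;  echo '{"rows": [[0, 0, 0.001, 0, 0, 0], [0, 0, 0, 0, 0, 0], [0, 0, 0, 0, 0, 0]]}' > path.dat && python3 drive.py path.dat
```

```text
time: 19.2
tool_pos: [0.5394, 0.2063, 0.2291]
tool_rot: [3.141, -0.0, 1.809]
contact_force: [-0.2, -0.5, -1.2]
opening: 0.0572
grip_force: 20.0
time: 19.45
tool_pos: [0.5393, 0.2062, 0.2276]
tool_rot: [3.141, -0.0, 1.809]
contact_force: [-0.4, -0.8, -1.0]
opening: 0.0569
grip_force: 20.0
```

```bash
for i in 1 2 3; do echo '{"rows": [[0, 0, 0.0007, 0, 0, 0], [0, 0, 0, 0, 0, 0], [0, 0, 0, 0, 0, 0]]}' > path.dat && python3 drive.py path.dat | grep -E "pos|contact"; done
```

```text
tool_pos: [0.5393, 0.2062, 0.2276]
contact_force: [-0.9, -0.7, 6.2]
tool_pos: [0.5393, 0.2062, 0.2275]
contact_force: [-4.0, -1.1, 10.3]
tool_pos: [0.5393, 0.2062, 0.2275]
contact_force: [-4.0, -2.0, 16.4]
```

Firm contact at 0.2275, as predicted for the 7 mm floor. I'll relax, release and rise.

```bash
echo '{"rows": [[0, 0, -0.002, 0, 0, 0], [0, 0, 0, 0, 0, 0]]}' > path.dat && python3 drive.py path.dat | grep contact; echo '{"rows": [[0, 0, 0, 0, 0, 0], [0, 0, 0, 0, 0, 0], [0, 0, 0, 0, 0, 0], [0, 0, 0, 0, 0, 0], [0, 0, 0, 0, 0, 0]]}' > path.dat && python3 drive.py path.dat 0.07; echo '{"rows": [[0, 0, -0.01, 0, 0, 0], [0, 0, -0.02, 0, 0, 0], [0, 0, -0.03, 0, 0, 0], [0, 0, -0.03, 0, 0, 0], [-0.0, 0, -0.03, 0, 0, 0], [0.03, 0, -0.02, 0, 0, 0], [0.03, 0, 0, 0, 0, 0], [0.03, 0, 0, 0, 0, 0]]}' > path.dat && python3 drive.py path.dat >/dev/null; echo '{"rows": [[0.03, 0, 0, 0, 0, 0], [0.03, 0, 0, 0, 0, 0], [0.03, 0, 0, 0, 0, 0], [0.03, 0, 0, 0, 0, 0], [0, 0, 0, 0, 0, 0], [0, 0, 0, 0, 0, 0]]}' > path.dat && python3 drive.py path.dat
python3 - <<'E'
from h import *
T=cam("top");S=cam("scene")
a=cv2.resize(T["image"][190:340,140:380,::-1],(400,250),interpolation=cv2.INTER_CUBIC);b=cv2.resize(S["image"][205:385,260:440,::-1],(400,400),interpolation=cv2.INTER_CUBIC)
o=np.zeros((400,800,3),np.uint8);o[:250,:400]=a;o[:,400:]=b;cv2.imwrite("pics/fin.png",o)
print(proj(T,[.5392,.2063,.079]),proj(S,[.5392,.2063,.079]))
E
```

```text
contact_force: [-0.0, -0.5, -0.8]
time: 20.78
tool_pos: [0.5394, 0.2062, 0.2273]
tool_rot: [-3.141, -0.0, 1.809]
contact_force: [-0.6, 0.4, -0.8]
opening: 0.0701
grip_force: 0.0
time: 21.95
tool_pos: [0.4889, 0.4116, 0.3678]
tool_rot: [3.141, 0.0, 1.812]
contact_force: [0.6, -0.5, 0.1]
opening: 0.0701
grip_force: 0.0
[233.98711063 261.17320863] [358.37122433 306.77487991]
```

View pics/fin.png

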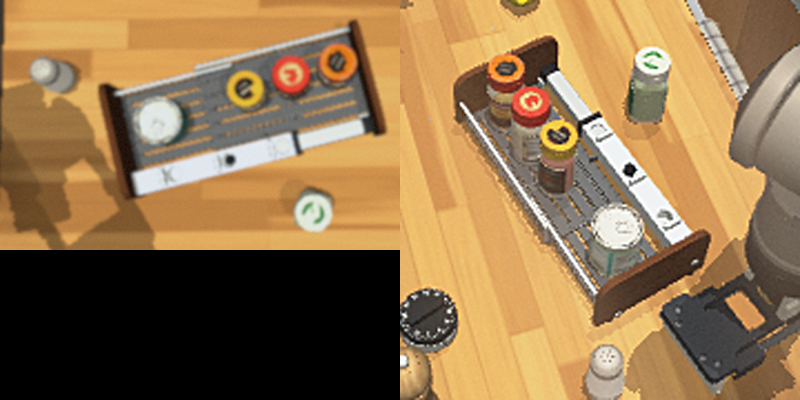

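The tin is upright in the new bay (left panel 158,120), the button is up (230,159), and the shaker, the jars and everything else are standing and clear.

```bash
python3 -c "from cell import robot; print(robot.hand_in())"
```

```text
the job is handed in; nothing more can be done
None
```

I handed the job in at about 22 s: the shaker is moved clear, the rack is out one hole (about 70 mm) with the button up, and the tin stands upright in the new bay with nothing knocked over; no verdict came back.

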